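# Load the jewellery display case and hold its cover over the screw holes

## Task

Slide the black tray of jewellery through the mouth of the walnut case until it is fully home against the back, and let go of its grip. Then take the brass cover plate by its black bar and hold it level over the case, about 15 mm above the case's top, with its four corner holes lined up over the four threaded holes so that a colleague can drive the screws: finish while still holding it there, still, without resting it on anything. Keep the jewellery in the tray and leave everything else on the bench where it is.

Things in the scene. Friction and masses are not known exactly. Their poses are not given: they have to be found in the camera images.
- case: Walnut display case fixed to the bench: bottomless frame 160 (its x) x 125 (its y) x 40 mm tall, open on top. Origin on the bench under its middle; x points from mouth to back, z up. Side walls 14 mm, back wall 15 mm with its inner face at x = +65 mm. A tray fully home touches the back wall; its origin and axes then coincide with the case's
- case_mouth (a point): middle of the mouth at bench level, at x = -80 mm in the case's frame: a slot facing more or less the robot's left, 97 mm wide (slightly flared over its first 15 mm), 28 mm high under a bridge 15 mm deep. No sill: the tray slides on the bench itself
- tray: Loose open black tray lined in blue, 130 (its x) x 92 (its y) x 22 mm, walls 4 mm, about 0.3 kg, on the bench. Origin under the middle of the box; x points away from its grip, z up. From its -x end a steel neck leads to a pale wood grip block: x from -129 to -85 mm, 14 mm thick in y, 1 to 35 mm above the bench. With the tray home this block is wholly outside the mouth
- tray_grip (a point): middle of the tray's grip block, 24 mm above the tray's underside, at x = -107 mm in the tray's frame; pinch it across the tray's y
- bangle: steel bangle lying loose in the tray's larger compartment, 66 mm across, 8 mm high; origin at the centre of its underside
- ring_a: brass finger ring loose in the tray's smaller compartment, 24 mm across, 6 mm high; origin at the centre of its underside
- ring_b: copper finger ring loose in the tray's smaller compartment, 24 mm across, 6 mm high; origin at the centre of its underside
- cover: Loose brass plate lying flat on the bench, 160 (its x) x 125 (its y) x 5 mm, about 0.3 kg, the case's outline. Origin at the centre of its underside, z up. In its middle stands a black grip bar: 52 mm along x, 12 mm thick in y, top 37 mm above the plate's underside. An 11 mm hole near each corner. It fits either way round (half a turn makes no difference)
- hole0 (a point): centre of a cover hole, on the plate's underside, at x, y = (-72.5, -55.5) mm in the cover's frame
- thread0 (a point): centre of a threaded hole (5 mm dark thread in an 11 mm brass insert) on the case's top face, 40 mm above the bench, at x, y = (-72.5, -55.5) mm in the case's frame
- hole1 (a point): centre of a cover hole, on the plate's underside, at x, y = (-72.5, 55.5) mm in the cover's frame
- thread1 (a point): centre of a threaded hole (5 mm dark thread in an 11 mm brass insert) on the case's top face, 40 mm above the bench, at x, y = (-72.5, 55.5) mm in the case's frame
- hole2 (a point): centre of a cover hole, on the plate's underside, at x, y = (72.5, 55.5) mm in the cover's frame
- thread2 (a point): centre of a threaded hole (5 mm dark thread in an 11 mm brass insert) on the case's top face, 40 mm above the bench, at x, y = (72.5, 55.5) mm in the case's frame
- hole3 (a point): centre of a cover hole, on the plate's underside, at x, y = (72.5, -55.5) mm in the cover's frame
- thread3 (a point): centre of a threaded hole (5 mm dark thread in an 11 mm brass insert) on the case's top face, 40 mm above the bench, at x, y = (72.5, -55.5) mm in the case's frame
- block: bench block, bystander: steel-topped wooden block 90 x 90 x 38 mm, loose
- green_box: small green closed box, bystander, 83 x 103 x 48 mm, loose
- pump_bottle: white pump bottle, bystander, 68 mm across, 184 mm tall, loose
- ring_sizer: hoop of steel ring gauges lying flat, bystander, about 110 mm across, 16 mm tall, loose
- hammer: hammer lying on the bench, bystander, loose
- screwdriver: screwdriver lying on the bench, bystander, loose
Things that resemble listed ones, but are neither listed nor needed, are in the scene too. Leave any red look-alike of the bangle alone. What is shaped like the tray but red is not meant.

How it is judged (in metres and radians):
On the way, in this order (a step that is already met when the one before it is completed fails the run):
1. the loaded tray is fully home in the case (x of tray in the frame of case between -0.005 and 0.004 m and y of tray in the frame of case between -0.005 and 0.005 m and angle between the x axis of tray and the x axis of case, either way round below 0.06 rad and height (world z) of tray below 0.004 m and x of bangle in the frame of tray between -0.065 and 0.065 m and y of bangle in the frame of tray between -0.046 and 0.046 m and height (world z) of each of bangle, ring_a, ring_b below 0.03 m and x of ring_a in the frame of tray between -0.065 and 0.065 m and y of ring_a in the frame of tray between -0.046 and 0.046 m and x of ring_b in the frame of tray between -0.065 and 0.065 m and y of ring_b in the frame of tray between -0.046 and 0.046 m), for 0.2 s.
2. the cover is lifted off the bench, the tray let go and still home (x of tray in the frame of case between -0.005 and 0.004 m and y of tray in the frame of case between -0.005 and 0.005 m and angle between the x axis of tray and the x axis of case, either way round below 0.06 rad and height (world z) of tray below 0.004 m and height (world z) of cover above 0.03 m and contact force between the fingers and cover above 1 N and contact force between the fingers and tray below 0.1 N), for 0.2 s.
At the end, for the whole second after the job is handed in: Tray home (within 5 mm and 0.06 rad) with bangle and both rings in it; the fingers hold the cover still, tilted under 0.09 rad, each hole within 4 mm horizontally of its threaded hole (either way round) and 6 to 26 mm above the case's top, touching neither case nor tray (all of step 1 and ((horizontal distance between hole0 and thread0 below 0.004 m and horizontal distance between hole1 and thread1 below 0.004 m and horizontal distance between hole2 and thread2 below 0.004 m and horizontal distance between hole3 and thread3 below 0.004 m) or (horizontal distance between hole0 and thread2 below 0.004 m and horizontal distance between hole1 and thread3 below 0.004 m and horizontal distance between hole2 and thread0 below 0.004 m and horizontal distance between hole3 and thread1 below 0.004 m)) and height (world z) of hole0 between 0.046 and 0.066 m and height (world z) of hole1 between 0.046 and 0.066 m and height (world z) of hole2 between 0.046 and 0.066 m and height (world z) of hole3 between 0.046 and 0.066 m and angle between cover's own z axis and vertical below 0.09 rad and contact force between the fingers and cover above 1 N and contact force between cover and case below 0.1 N and contact force between cover and tray below 0.1 N and linear speed of each of cover, tray below 0.02 m/s); the arm keeps its last pose, push and grip.
It fails at once if a piece of jewellery leaves the tray (horizontal distance between any of bangle, ring_a, ring_b and tray above 0.085 m).
It fails at once if a bystander is moved more than 30 mm (distance of any of block, green_box, pump_bottle, ring_sizer, hammer, screwdriver from where it was at the start of the episode above 0.03 m).
It also fails if it takes over 72 s, if anything falls off the work surface, if the arm or the gripper's body presses on something with over 40 N, if the wrist force passes 120 N, or if a joint passes its speed limit or range.

## Robot

A 6-joint arm with a two-finger parallel gripper is mounted at the origin on the work surface. World frame = base frame: x ahead of the robot, y to its left, z up, the work surface at z = 0. Lengths are in m, angles in degrees, forces in N, time in s.
With the tool pointing down it reaches from about 0.375 to 0.9 m from the base axis. Payload 3.1 kg.
Tool frame: the origin (TCP) lies between the finger pads; the fingertips stand 22 mm ahead of it and the grasp point (between the pads) lies 3 mm ahead of it; z points along the fingers, y is the line along which they close (so a half turn about z gives the same grasp; the last joint's range is limited). The gripper opens to 87 mm and grips with 3 to 60 N. Pads are 19 mm wide; open, the fingers measure 117 mm over their backs; the gripper's body (75 mm by 190 mm) begins 51 mm behind the grasp point.
Start: joints at [-10.227, 30.224, 82.088, -0, 67.689, -10.227], TCP at [0.625, 0, 0.245] pointing down, gripper open.
Joint ranges: [-176.69, 176.69], [-43.24, 126.21], [12.49, 139.97], [-82, 262], [0, 151.66], [-163.58, 163.58]. Speed limits (degrees/s): [159.86, 159.86, 180, 180, 180, 180].

## Interface

Orientations are given as a 3x3 rotation matrix whose columns are the frame's x, y, z axes.
In Python, from rig import bot, capture, search_frame, outline_of, spot_point gives the robot as it stands.
- The arm moves only by the tool jog_arm, never from a script. Its argument "rows" is text: rows parted by semicolons, each of 7 numbers parted by spaces: the opening, from 0 (shut) to 1 (fully open), then the shift along the tool's x, y, z as a fraction of full scale, then the turn, a rotation vector about the tool's x, y, z as a fraction of full scale. A call has 1 to 20 rows; each row is the pose to reach, as a shift and turn from the pose commanded when the call began, along the tool's axes at that moment; what a row does not reach only later rows make up. Full scale, the value 1, is 0.5 m for a shift and pi/4 rad for a turn. A row lasts 1/12 s, in which the tool goes at most 41.7 mm and 7.16 degrees, less where a joint would pass 70% of its speed; a pose out of reach is approached as far as the arm can. A call with a number of a shift or a turn outside -1 to 1 is refused whole. A call with a gripper value outside its range is refused whole. The fingers move at their own pace and stop on an object; the grip force is fixed at half the most. Time passes only in rows, so rows that repeat a pose let the fingers close. It gives the time, the measured TCP pose, the force, the opening and the grip force at its end, in the units of the state.
- bot.read_state(): the state, without advancing time (a new reading comes with each control period).
- capture(name): name is "scene" or "side" or "wrist"; returns a dict with "pixels" (400x640x3 uint8, red, green, blue), "fx", "fy", "cx", "cy" (pixels), "R" (3x3) and "t" (3): a world point X has camera coordinates R X + t; the wrist camera has in their place "mount" (4x4, takes a point from camera to tool coordinates, whose origin is the TCP and whose axes are the flange's). Camera axes: x right, y down, z forward; pixel columns grow to the right and rows downward; lengths in m; the calibration is good to about 2 mm. The wrist camera is an equidistant fisheye: a pixel r from the principal point sees the ray r / f radians off the axis. A picture is of the moment at which its call begins: read the wrist's pose just before it. There is no depth.
- bot.hand_in(): hands the job in; it is judged then, once.
Trained networks look in a picture, given as the dict that the camera call returned (one of the last four; its "shot" number tells which), for a name from the list of things; names that differ only in an ending like _2 or _b are one class to them, and where a whole thing is asked for, a point or a joint stands for the part that bears it (a point fixed in the world has none). Each returns a list of dicts, best first, with "conf" (0 to 1); they miss things now and then, are a little off and sometimes report something else, mostly with a low value. They report only what shows in the picture. A call takes as long as a camera call. They do not tell look-alikes from the thing itself.
- search_frame(label, picture): "point" ([x, y, z] in m, in world coordinates, good to about 4 mm: the middle of the surface that is visible of it).
- outline_of(label, picture): "region" (400x640 bool, what is visible of it).
- spot_point(label, picture): "point" ([x, y, z] in m, in world coordinates, good to about 4 mm: a listed point, or the origin of a listed thing).
The state is a dict: "time_s": time; "joint_positions": joint angles; "qvel": joint speeds; "tau": joint torques, N m; "position": TCP position; "tcp_rot": TCP orientation; "force": force on the tool from outside, world axes, zero at the start; "moment": the same for the moment, N m; "opening": opening from 0.0 (shut) to 1.0 (fully open); "grasp_force": force on a finger pad.
Only numpy, scipy, OpenCV 4.12 (cv2) and the standard library are available. Lean on these libraries where they do the work, as an engineer would, in place of code of your own. Each camera call takes 0.05 s, during which the arm holds its last target. There are 200 camera calls.

## Working session

There is one attempt and no reset: what is moved stays moved. The work goes in short steps, Python scripts to look and compute and a tool call to move; the robot and the scene stay as the last step left them, time stands still between calls to the robot, and variables do not carry over. Pictures are saved under pics/ and viewed, at most 10 in all, crops included, and the job is handed in when it is done.

Besides the shell and the picture viewer there is one more tool, called after "Emit:" as name(argument=value, ...), one argument or row to a line, values as JSON. jog_arm: Moves the arm, as the interface text tells. Its arguments: {"type":"object","properties":{"rows":{"type":"string"}},"required":["rows"]}

```bash
mkdir -p pics
cat > h.py <<'E'
import numpy as np, cv2
from rig import bot, capture, search_frame, outline_of, spot_point
def save(p,n): cv2.imwrite('pics/'+n,p["pixels"][:,:,::-1])
def ray(p,u,v,z):
    R=np.array(p["R"]);t=np.array(p["t"]);d=R.T@np.array([(u-p["cx"])/p["fx"],(v-p["cy"])/p["fy"],1]);c=-R.T@t
    return c+d*(z-c[2])/d[2]
def proj(p,X):
    q=np.array(p["R"])@np.array(X)+np.array(p["t"]);return p["fx"]*q[0]/q[2]+p["cx"],p["fy"]*q[1]/q[2]+p["cy"]
E
python3 - <<'E'
from h import *
s=bot.read_state();print(s["time_s"],s["position"],np.round(s["tcp_rot"],3).tolist(),s["opening"])
for c in("scene","side"):
    p=capture(c);save(p,c+"0.png")
    R=np.array(p["R"]);print(c,"cam",-R.T@np.array(p["t"]),p["fx"])
    for l in["case","case_mouth","tray","tray_grip","cover","bangle","ring_a"]+[f"thread{i}" for i in range(4)]+[f"hole{i}" for i in range(4)]:
        print(l,[(np.round(d["point"],3).tolist(),round(d["conf"],2),np.round(proj(p,d["point"])).tolist()) for d in spot_point(l,p)[:3]])
E
```

```text
0.0 [6.24334187e-01 1.52169358e-04 2.43578430e-01] [[-0.0, 1.0, -0.002], [1.0, 0.0, 0.0], [0.0, -0.002, -1.0]] 0.9944460799200232
scene cam [ 1.25911691 -0.84452492  0.76353118] 420.870953745868
case [([0.531, 0.014, 0.003], 0.96, [328.0, 216.0])]
case_mouth [([0.538, 0.094, 0.002], 0.97, [345.0, 207.0]), ([0.443, 0.231, 0.006], 0.43, [348.0, 181.0])]
tray [([0.453, 0.211, -0.001], 0.81, [347.0, 186.0]), ([0.224, -0.279, 0.0], 0.67, [196.0, 220.0]), ([0.576, -0.326, 0.002], 0.6, [257.0, 277.0])]
tray_grip [([0.116, -0.309, 0.025], 0.89, [168.0, 206.0]), ([0.411, 0.311, 0.026], 0.7, [354.0, 166.0])]
cover [([0.571, -0.33, 0.002], 0.56, [255.0, 277.0])]
bangle [([0.316, 0.365, -0.001], 0.57, [343.0, 161.0]), ([0.44, 0.232, 0.003], 0.56, [347.0, 182.0]), ([0.54, -0.416, -0.001], 0.46, [222.0, 290.0])]
ring_a []
thread0 [([0.579, -0.056, 0.04], 0.86, [325.0, 221.0]), ([0.481, 0.092, 0.04], 0.83, [331.0, 192.0]), ([0.472, -0.051, 0.037], 0.78, [300.0, 209.0])]
thread1 [([0.579, -0.056, 0.04], 0.86, [325.0, 221.0]), ([0.481, 0.092, 0.04], 0.83, [331.0, 192.0]), ([0.472, -0.051, 0.037], 0.7
[... 2155 characters left out ...]
595, 0.086, 0.04], 0.87, [268.0, 206.0]), ([0.481, 0.093, 0.036], 0.86, [307.0, 221.0])]
hole0 [([0.646, -0.377, -0.006], 0.91, [324.0, 143.0]), ([0.495, -0.279, -0.001], 0.86, [356.0, 164.0]), ([0.536, -0.421, 0.002], 0.76, [359.0, 142.0])]
hole1 [([0.646, -0.377, -0.006], 0.91, [324.0, 143.0]), ([0.495, -0.279, -0.001], 0.86, [356.0, 164.0]), ([0.536, -0.421, 0.002], 0.76, [359.0, 142.0])]
hole2 [([0.646, -0.377, -0.006], 0.91, [324.0, 143.0]), ([0.495, -0.279, -0.001], 0.86, [356.0, 164.0]), ([0.536, -0.421, 0.002], 0.76, [359.0, 142.0])]
hole3 [([0.646, -0.377, -0.006], 0.91, [324.0, 143.0]), ([0.495, -0.279, -0.001], 0.86, [356.0, 164.0]), ([0.536, -0.421, 0.002], 0.76, [359.0, 142.0])]
```

View pics/scene0.png

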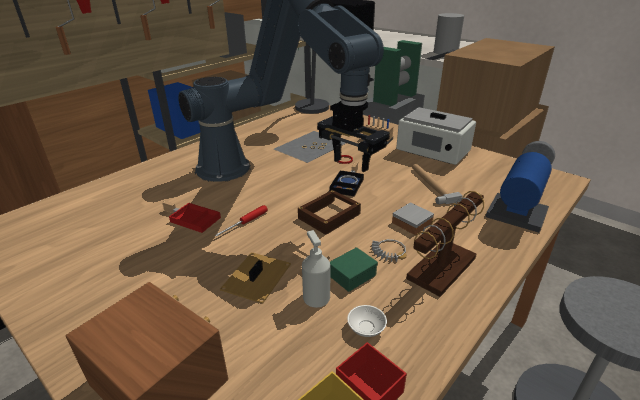

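View pics/side0.png

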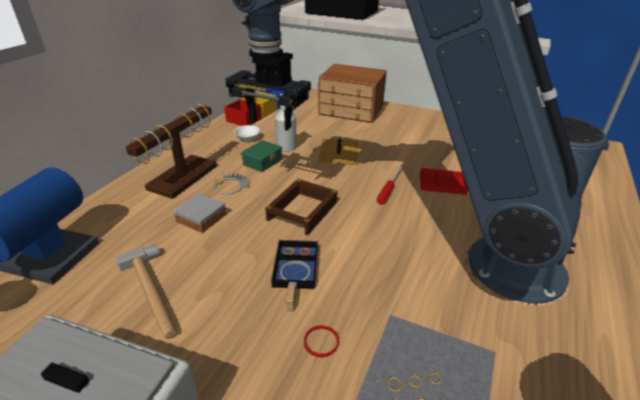

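Run:
```python
from h import *
from scipy.optimize import least_squares
s=bot.read_state();P=[capture("scene"),capture("side")]
# case fit: collect thread detections; model corners
for nm,l,z,init in(("case","thread0",.04,(.531,.018,-1.57-.05)),("cover","hole0",0.005,(.571,-.328,0.4))):
    d=[np.array(q["point"]) for p in P for q in spot_point(l,p) if q["conf"]>.4]
    print(nm,np.round(d,3).tolist())
for p in P:
  for l in("tray","tray_grip","case_mouth","block","green_box","pump_bottle","ring_sizer","hammer","screwdriver"):
    print(l,[(np.round(q["point"],3).tolist(),round(q["conf"],2)) for q in search_frame(l,p)[:3]])
```

```text
case [[0.584, -0.059, 0.043], [0.474, -0.05, 0.041], [0.481, 0.09, 0.038], [0.595, 0.087, 0.039], [0.593, 0.087, 0.039], [0.582, -0.055, 0.039], [0.481, 0.093, 0.036]]
cover [[0.542, -0.417, -0.002], [0.643, -0.38, -0.0], [0.502, -0.282, 0.003], [0.601, -0.24, -0.002], [0.582, -0.061, 0.04], [0.538, -0.421, -0.0], [0.647, -0.373, -0.005], [0.597, -0.245, 0.003], [0.493, -0.277, -0.001]]
tray [([0.45, 0.205, 0.013], 0.81), ([0.211, -0.286, 0.01], 0.78)]
tray_grip [([0.212, -0.287, 0.013], 0.85), ([0.76, 0.136, 0.038], 0.52)]
case_mouth [([0.545, -0.006, 0.031], 0.6)]
block [([0.763, 0.137, 0.039], 0.87), ([0.544, -0.004, 0.029], 0.61)]
green_box [([0.779, -0.173, 0.047], 0.61), ([0.545, 0.001, 0.031], 0.22)]
pump_bottle []
ring_sizer [([0.78, -0.029, 0.005], 0.85)]
hammer [([0.739, 0.372, 0.019], 0.72)]
screwdriver [([0.362, -0.167, 0.016], 0.53)]
tray [([0.444, 0.224, 0.007], 0.96), ([0.222, -0.285, 0.009], 0.64), ([0.74, 0.172, 0.039], 0.32)]
tray_grip [([0.224, -0.284, 0.008], 0.72), ([0.446, 0.227, 0.007], 0.57)]
case_mouth [([0.534, 0.018, 0.031], 0.59), ([0.742, 0.172, 0.04], 0.48)]
block [([0.74, 0.17, 0.039], 0.57)]
green_box [([0.745, -0.139, 0.047], 0.95), ([0.74, 0.171, 0.041], 0.48)]
pump_bottle [([0.732, -0.256, 0.064], 0.9)]
ring_sizer [([0.766, -0.021, 0.009], 0.52)]
hammer [([0.696, 0.403, 0.022], 0.57), ([0.527, 0.016, 0.031], 0.39)]
screwdriver []
```

The pictures show the black tray at about (347,185) in the scene view and (297,265) in the side view, with its grip at (290,295). The case is at (328,212), the cover at (255,275), and the look-alikes are the red tray at (195,217) and the red hoop at (345,158). The networks' detections agree with these positions.

```bash
cat >> h.py <<'E'
from scipy.spatial.transform import Rotation as Ro
def plan(x,y,z,yaw):
    # yaw: world direction (deg) of tool x, tool down
    s=bot.read_state();R=np.array(s["tcp_rot"]);a=np.radians(yaw)
    T=np.array([[np.cos(a),np.sin(a),0],[np.sin(a),-np.cos(a),0],[0,0,-1]])
    d=R.T@(np.array([x,y,z])-s["position"]);w=Ro.from_matrix(R.T@T).as_rotvec()
    print("t",s["time_s"],"pos",np.round(s["position"],4),"yaw",np.round(np.degrees(np.arctan2(R[1,0],R[0,0])),2))
    print("shift",np.round(d/.5,4),"turn",np.round(w/(np.pi/4),4),"rows>=",max(np.linalg.norm(d)/.0417,np.degrees(np.linalg.norm(w))/7.16))
def wproj(p,s,X):
    R=np.array(s["tcp_rot"]);M=np.array(p["mount"])
    q=np.linalg.inv(M)@np.append(R.T@(np.array(X)-s["position"]),1)
    r=np.hypot(q[0],q[1]);th=np.arctan2(r,q[2]);return p["cx"]+p["fx"]*th*q[0]/r,p["cy"]+p["fy"]*th*q[1]/r
def wray(p,s,u,v,z):
    R=np.array(s["tcp_rot"]);M=np.array(p["mount"]);a,b=(u-p["cx"])/p["fx"],(v-p["cy"])/p["fy"];th=np.hypot(a,b)
    k=np.sin(th)/max(th,1e-9);d=R@M[:3,:3]@np.array([a*k,b*k,np.cos(th)]);c=R@M[:3,3]+s["position"]
    return c+d*(z-c[2])/d[2]
E
python3 - <<'E'
from h import *
print(np.round(capture("wrist")["mount"],3).tolist())
plan(.44,.24,.26,111)
E
```

```text
[[0.0, -0.964, -0.267, 0.073], [1.0, -0.0, 0.0, 0.0], [-0.0, -0.267, 0.964, -0.14], [0.0, 0.0, 0.0, 1.0]]
t 2.85 pos [6.250e-01 1.000e-04 2.445e-01] yaw 90.0
shift [ 0.4799 -0.3699 -0.0309] turn [-0.     -0.     -0.4666] rows>= 7.2745984341609535
```

Emit:
jog_arm(
  rows="1 .12 -.092 -.008 0 0 -.115;1 .24 -.185 -.016 0 0 -.23;1 .36 -.28 -.024 0 0 -.35;1 .48 -.37 -.031 0 0 -.467;1 .48 -.37 -.031 0 0 -.467;1 .48 -.37 -.031 0 0 -.467;1 .48 -.37 -.031 0 0 -.467;1 .48 -.37 -.031 0 0 -.467;1 .48 -.37 -.031 0 0 -.467;1 .48 -.37 -.031 0 0 -.467",
)

```text
time_s: 3.68
position: [0.4401, 0.2404, 0.2604]
tcp_rot: [[-0.361, 0.933, 0.001], [0.933, 0.361, -0.0], [-0.001, 0.001, -1.0]]
force: [0.3, -0.5, -0.7]
opening: 0.998
grasp_force: 0.0
```

Run:
```python
from h import *
s=bot.read_state();p=capture("wrist");save(p,"w1.png")
print(s["time_s"],s["position"])
for l in["case","case_mouth","tray","tray_grip","bangle","thread0"]:
    print(l,[(np.round(d["point"],3).tolist(),round(d["conf"],2),np.round(wproj(p,s,d["point"])).tolist()) for d in spot_point(l,p)[:5]])
```

```text
3.6833 [0.44013989 0.24041433 0.26036382]
case []
case_mouth [([0.536, 0.097, 0.002], 0.77, [349.0, 284.0])]
tray [([0.453, 0.213, 0.001], 0.84, [324.0, 194.0])]
tray_grip [([0.414, 0.307, 0.025], 0.92, [323.0, 117.0])]
bangle []
thread0 [([0.595, 0.084, 0.039], 0.94, [384.0, 316.0]), ([0.48, 0.09, 0.039], 0.9, [311.0, 289.0])]
```

View pics/w1.png

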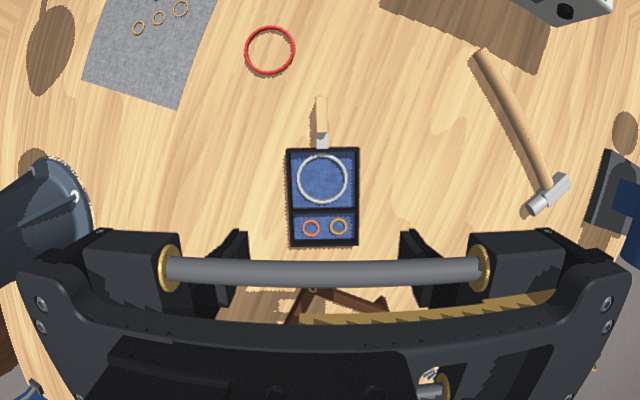

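The wrist view shows the tray squarely between the fingers, with corners at about (287,150), (358,148), (358,245) and (291,247). The grip top spans (316–327, 97–137). The bangle and rings are in the tray.

Run:
```python
from h import *
s=bot.read_state();p=capture("wrist")
c=np.array([wray(p,s,u,v,.022)[:2] for u,v in((287,149.5),(358,148),(358,245),(290,247))])
m=c.mean(0);d=(c[2]+c[3]-c[0]-c[1])/2
print("corners",np.round(c,4).tolist(),"ctr",m,"len",np.linalg.norm(d),"yaw",np.degrees(np.arctan2(d[1],d[0])))
g=np.array([wray(p,s,u,v,.035)[:2] for u,v in((316,97),(327,97),(317,137),(328,137))]);print("grip",g.mean(0))
u=d/np.linalg.norm(d);print("grip from tray",m-.107*u)
d=m-g.mean(0);a=np.degrees(np.arctan2(d[1],d[0]));print(a)
for l in("tray","tray_grip"):
  M=outline_of(l,p)
  print(l,[(round(x["conf"],2),cv2.minAreaRect(np.argwhere(x["region"])[:,::-1].astype(np.int32))) for x in M[:2]])
plan(.414,.308,.12,111)
```

```text
corners [[0.3876, 0.253], [0.4683, 0.2858], [0.5178, 0.1669], [0.4339, 0.1317]] ctr [0.45189944 0.2093389 ] len 0.12923873378667144 yaw -68.26865516059964
grip [0.41371138 0.3053423 ]
grip from tray [0.41228215 0.30873442]
-68.30841780311532
tray [(0.57, ((322.5, 170.5), (149.0, 75.0), 90.0))]
tray_grip [(0.97, ((322.9999694824219, 170.99996948242188), (75.99998474121094, 149.99996948242188), -0.0))]
t 4.1833 pos [0.4403 0.2396 0.2599] yaw 110.96
shift [ 1.466e-01 -1.000e-04  2.798e-01] turn [-0.0003 -0.     -0.0009] rows>= 3.788024289533992
```

Emit:
jog_arm(
  rows="1 .07 -.001 .05 0 0 -.005;1 .147 -.001 .1 0 0 -.01;1 .147 -.001 .17 0 0 -.01;1 .147 -.001 .24 0 0 -.01;1 .147 -.001 .31 0 0 -.01;1 .147 -.001 .38 0 0 -.01;1 .147 -.001 .44 0 0 -.01;1 .147 -.001 .466 0 0 -.01;1 .147 -.001 .466 0 0 -.01;1 .147 -.001 .466 0 0 -.01;.3 .147 -.001 .466 0 0 -.01;0 .147 -.001 .466 0 0 -.01;0 .147 -.001 .466 0 0 -.01;0 .147 -.001 .466 0 0 -.01;0 .147 -.001 .466 0 0 -.01;0 .147 -.001 .466 0 0 -.01;0 .147 -.001 .466 0 0 -.01;0 .147 -.001 .466 0 0 -.01",
)

```text
time_s: 5.68
position: [0.4132, 0.3085, 0.0272]
tcp_rot: [[-0.366, 0.931, 0.0], [0.931, 0.366, 0.0], [0.0, 0.0, -1.0]]
force: [-0.6, 0.5, -0.1]
opening: 0.48
grasp_force: 0.0
```

Run:
```python
from h import *
import itertools
s=bot.read_state();print(s["time_s"],s["position"],s["opening"],s["grasp_force"],s["force"])
P=[capture("scene"),capture("side"),capture("wrist")]
save(P[2],"w2.png")
pts=[]
for p in P:
    for l in("thread0","thread1"):
        q=[np.round(d["point"],4).tolist() for d in spot_point(l,p) if d["conf"]>.4]
        if l=="thread0":print(q)
        pts+=q
pts+=[[0.579,-.056],[.481,.092],[.472,-.051],[.47,-.054],[.595,.086],[.481,.093],[.584,-.059],[.474,-.05],[.481,.09],[.595,.087],[.593,.087],[.582,-.055],[.595,.084],[.48,.09]]
pts=np.array([q[:2] for q in pts])
from scipy.optimize import least_squares
C=np.array([(-.0725,-.0555),(-.0725,.0555),(.0725,.0555),(.0725,-.0555)])
def mod(v):
    a=v[2];return C@np.array([[np.cos(a),np.sin(a)],[-np.sin(a),np.cos(a)]])+v[:2]
pts=np.array([q for q in pts if np.linalg.norm(mod((.532,.0175,-1.644))-q,axis=1).min()<.02])
f=lambda v:np.ravel([ (lambda m:m[np.argmin(np.linalg.norm(m-q,axis=1))]-q)(mod(v)) for q in pts])
r=least_squares(f,(.532,.0175,-1.644),loss="soft_l1",f_scale=.003);print(len(pts),r.x,np.degrees(r.x[2]),np.abs(f(r.x)).max())
for l in("tray_grip","case_mouth","tray"):
  for p in P: print(l,[(np.round(d["point"],3).tolist(),round(d["conf"],2)) for d in spot_point(l,p)[:2]])
```

```text
5.6833 [0.41320238 0.30849248 0.02717387] 0.47984021500716867 0.0 [-0.62743493  0.45970685 -0.13543885]
[[0.5851, -0.0584, 0.0436], [0.4806, 0.0925, 0.0365], [0.5906, 0.0849, 0.0342], [0.4757, -0.0507, 0.0383]]
[[0.4764, 0.0909, 0.0397], [0.4722, -0.0522, 0.0394]]
[]
26 [ 0.53226497  0.01693469 -1.62567674] -93.14441603409479 0.004704574188593935
tray_grip [([0.122, -0.306, 0.025], 0.66), ([0.41, 0.31, 0.026], 0.6)]
tray_grip [([0.12, -0.308, 0.025], 0.76), ([0.411, 0.313, 0.022], 0.59)]
tray_grip [([0.412, 0.306, 0.024], 0.81)]
case_mouth [([0.538, 0.095, -0.0], 0.69), ([0.411, 0.31, 0.022], 0.19)]
case_mouth []
case_mouth [([0.681, 0.408, 0.003], 0.51)]
tray [([0.451, 0.214, -0.001], 0.66), ([0.222, -0.274, -0.003], 0.58)]
tray [([0.217, -0.28, 0.0], 0.65), ([0.45, 0.213, 0.0], 0.56)]
tray []
```

Emit:
jog_arm(
  rows="0 0 0 0 0 0 0;0 0 0 0 0 0 0;0 0 0 0 0 0 0;0 0 0 0 0 0 0;0 0 0 0 0 0 0;0 0 0 0 0 0 0;0 0 0 0 0 0 0;0 0 0 0 0 0 0",
)

```text
time_s: 7.25
position: [0.4131, 0.3085, 0.027]
tcp_rot: [[-0.366, 0.931, -0.0], [0.931, 0.366, 0.0], [0.0, -0.0, -1.0]]
force: [-0.8, 0.6, -0.6]
opening: 0.158
grasp_force: 30.0
```

Run:
```python
from h import *
s=bot.read_state();print(s["opening"],s["grasp_force"],s["force"],s["position"])
s=bot.read_state();p=capture("wrist");save(p,"w2.png")
c=[(np.round(d["point"],4).tolist(),round(d["conf"],2)) for l in("tray_grip","tray","thread0","case_mouth") for d in spot_point(l,p)[:3]];print(c)
plan(.548,.2935,.0272,86.7)
```

```text
0.1583120357695005 29.99728427734226 [-0.76066169  0.55781603 -0.62478787] [0.41314304 0.30845802 0.02702841]
[([0.4112, 0.3077, 0.0261], 0.96)]
t 7.5 pos [0.4131 0.3084 0.027 ] yaw 111.46
shift [-0.1265  0.2401 -0.0004] turn [-1.000e-04  0.000e+00  5.503e-01] rows>= 3.4585894538982394
```

View pics/w2.png

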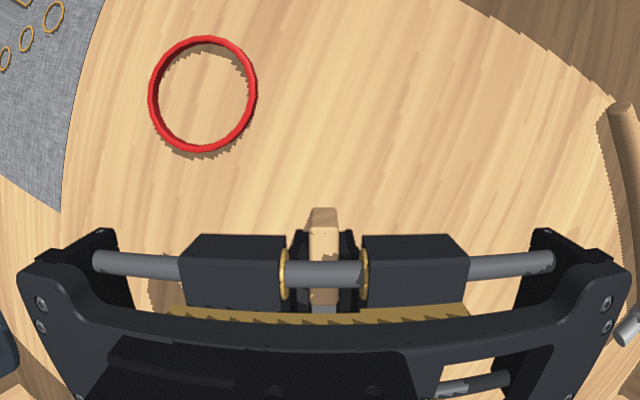

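The wrist view shows the grip block pinched between the pads at about (323,270).

Emit:
jog_arm(
  rows="0 -.004 .008 0 0 0 .02;0 -.012 .024 0 0 0 .055;0 -.022 .042 0 0 0 .097;0 -.032 .06 0 0 0 .138;0 -.042 .08 0 0 0 .183;0 -.052 .1 0 0 0 .229;0 -.063 .12 0 0 0 .275;0 -.074 .14 0 0 0 .321;0 -.084 .16 0 0 0 .367;0 -.095 .18 0 0 0 .413;0 -.104 .198 0 0 0 .453;0 -.113 .215 0 0 0 .493;0 -.12 .228 0 0 0 .523;0 -.125 .236 0 0 0 .54;0 -.1265 .24 0 0 0 .55;0 -.1265 .24 0 0 0 .55;0 -.1265 .24 0 0 0 .55;0 -.1265 .24 0 0 0 .55",
)

```text
time_s: 9.0
position: [0.5481, 0.2935, 0.0271]
tcp_rot: [[0.056, 0.998, 0.001], [0.998, -0.056, -0.0], [-0.0, 0.001, -1.0]]
force: [-0.7, 0.3, -1.8]
opening: 0.157
grasp_force: 30.0
```

Run:
```python
from h import *
s=bot.read_state();print(s["time_s"],s["position"],s["force"],s["moment"],s["grasp_force"])
P=[capture("scene"),capture("side")]
big=[]
for p,(u,v) in zip(P,((330,205),(300,230))):
    big.append(cv2.resize(p["pixels"][v-45:v+45,u-60:u+60,::-1],(780,585),interpolation=cv2.INTER_CUBIC)[:300*2])
    cv2.imwrite("pics/crop_%d.png"%len(big),big[-1])
for l in("tray","bangle","case_mouth","thread0"):
  for p in P: print(l,[(np.round(d["point"],3).tolist(),round(d["conf"],2)) for d in spot_point(l,p)[:4]])
plan(.532+.187*.0576,.017+.187*.998,.027,86.7)
```

```text
9.0 [0.54807805 0.29353105 0.02705406] [-0.67631924  0.27469164 -1.75400392] [-0.10918939  0.08371591 -0.0030527 ] 29.998691431246698
tray [([0.543, 0.189, 0.001], 0.95), ([0.224, -0.275, -0.0], 0.88)]
tray [([0.355, -0.197, 0.001], 0.67), ([0.539, 0.188, 0.0], 0.6), ([0.219, -0.278, 0.005], 0.59)]
bangle [([0.315, 0.369, 0.001], 0.59), ([0.542, 0.211, 0.006], 0.56), ([0.677, 0.41, -0.001], 0.51)]
bangle [([0.319, 0.364, -0.004], 0.85)]
case_mouth [([0.539, 0.093, -0.0], 0.69)]
case_mouth [([0.543, 0.096, -0.002], 0.69), ([0.528, 0.017, -0.004], 0.45), ([0.548, 0.298, 0.022], 0.45)]
thread0 [([0.584, -0.058, 0.042], 0.88), ([0.473, -0.051, 0.039], 0.78), ([0.478, 0.093, 0.038], 0.7), ([0.589, 0.085, 0.037], 0.65)]
thread0 [([0.476, 0.094, 0.036], 0.67), ([0.583, -0.056, 0.036], 0.65), ([0.471, -0.053, 0.038], 0.55)]
t 9.5 pos [0.548  0.2936 0.0271] yaw 86.73
shift [-1.802e-01 -2.000e-04  1.000e-04] turn [ 0.0003 -0.      0.0007] rows>= 2.161122695405141
```

View pics/crop_2.png

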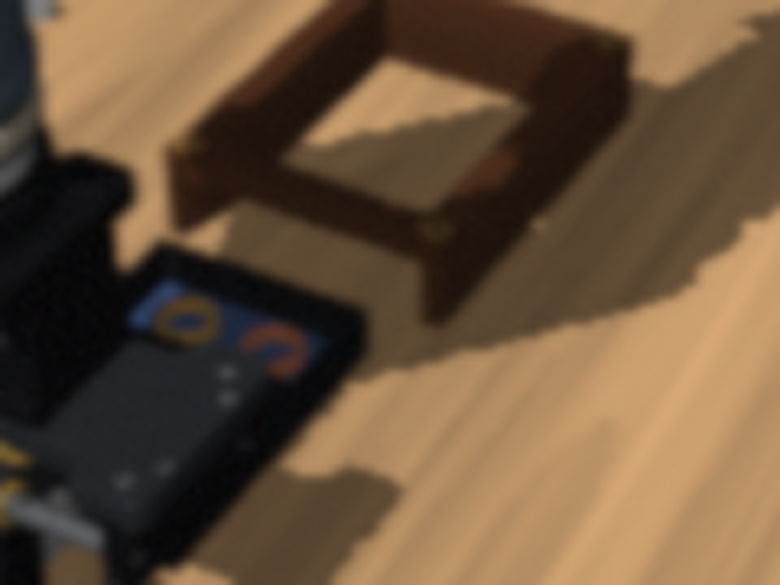

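The side crop shows the tray squared up before the mouth and both rings in place. The case threads show at about (188,148), (435,228) and (605,42) in the crop.

Emit:
jog_arm(
  rows="0 -.01 0 0 0 0 0;0 -.02 0 0 0 0 0;0 -.03 0 0 0 0 0;0 -.04 0 0 0 0 0;0 -.05 0 0 0 0 0;0 -.06 0 0 0 0 0;0 -.07 0 0 0 0 0;0 -.08 0 0 0 0 0;0 -.09 0 0 0 0 0;0 -.1 0 0 0 0 0;0 -.11 0 0 0 0 0;0 -.12 0 0 0 0 0;0 -.13 0 0 0 0 0;0 -.13 0 0 0 0 0",
)

```text
time_s: 10.67
position: [0.5441, 0.2274, 0.027]
tcp_rot: [[0.058, 0.998, -0.001], [0.998, -0.058, -0.001], [-0.001, -0.001, -1.0]]
force: [-0.0, -1.5, -0.9]
opening: 0.162
grasp_force: 30.0
```

Emit:
jog_arm(
  rows="0 -.012 0 0 0 0 0;0 -.024 0 0 0 0 0;0 -.036 0 0 0 0 0;0 -.048 0 0 0 0 0;0 -.06 0 0 0 0 0;0 -.072 0 0 0 0 0;0 -.084 0 0 0 0 0;0 -.096 0 0 0 0 0;0 -.108 0 0 0 0 0;0 -.12 0 0 0 0 0;0 -.132 0 0 0 0 0;0 -.144 0 0 0 0 0;0 -.156 0 0 0 0 0;0 -.168 0 0 0 0 0;0 -.18 0 0 0 0 0;0 -.188 0 0 0 0 0;0 -.194 0 0 0 0 0;0 -.194 0 0 0 0 0",
)

```text
time_s: 12.17
position: [0.5386, 0.1309, 0.027]
tcp_rot: [[0.058, 0.998, -0.0], [0.998, -0.058, -0.0], [-0.001, -0.0, -1.0]]
force: [-0.7, -0.5, -1.2]
opening: 0.157
grasp_force: 30.0
```

Emit:
jog_arm(
  rows="0 -.002 0 0 0 0 0;0 -.004 0 0 0 0 0;0 -.006 0 0 0 0 0;0 -.008 0 0 0 0 0;0 -.01 0 0 0 0 0;0 -.012 0 0 0 0 0;0 -.014 0 0 0 0 0;0 -.014 0 0 0 0 0;0 -.014 0 0 0 0 0",
)

```text
time_s: 12.92
position: [0.5383, 0.1246, 0.027]
tcp_rot: [[0.057, 0.998, -0.0], [0.998, -0.057, -0.0], [-0.0, -0.0, -1.0]]
force: [0.3, 0.1, -1.8]
opening: 0.158
grasp_force: 30.0
```

Emit:
jog_arm(
  rows="0 -.002 0 0 0 0 0;0 -.004 0 0 0 0 0;0 -.006 0 0 0 0 0;0 -.008 0 0 0 0 0;0 -.008 0 0 0 0 0;0 -.008 0 0 0 0 0",
)

```text
time_s: 13.42
position: [0.5392, 0.1223, 0.0274]
tcp_rot: [[0.06, 0.998, 0.003], [0.998, -0.06, 0.003], [0.003, 0.003, -1.0]]
force: [1.9, 8.0, -0.7]
opening: 0.159
grasp_force: 30.0
```

Emit:
jog_arm(
  rows="0 -.003 0 0 0 0 0;0 -.006 0 0 0 0 0;0 -.006 0 0 0 0 0;0 -.006 0 0 0 0 0",
)

```text
time_s: 13.75
position: [0.5398, 0.122, 0.0277]
tcp_rot: [[0.062, 0.998, 0.005], [0.998, -0.062, 0.006], [0.006, 0.005, -1.0]]
force: [2.4, 18.3, -0.7]
opening: 0.16
grasp_force: 30.1
```

Run:
```python
from h import *
s=bot.read_state();print(s["time_s"],s["position"],s["force"],s["moment"],np.round(s["tcp_rot"],4).tolist())
```

```text
13.75 [0.53975491 0.12199083 0.02767103] [ 2.43485351 18.33187498 -0.69999768] [ 3.11669767 -0.2995676  -0.18921509] [[0.0617, 0.9981, 0.0051], [0.9981, -0.0617, 0.006], [0.0063, 0.0047, -1.0]]
```

Emit:
jog_arm(
  rows="0 .004 0 0 0 0 0;0 .008 0 0 0 0 0;.6 .008 0 0 0 0 0;.6 .008 0 0 0 0 0;.6 .008 0 0 0 0 0;.6 .008 0 0 0 0 0;.6 .008 0 0 0 0 0;.6 .008 0 0 0 0 0;.6 .008 0 0 0 0 0;.6 .008 0 0 0 0 0;.6 .008 0 0 0 0 0;.6 .008 0 0 0 0 0;.6 .008 -.05 0 0 0;.6 .008 0 -.1 0 0 0;1 .008 0 -.2 0 0 0;1 .008 0 -.28 0 0 0;1 .008 0 -.36 0 0 0;1 .008 0 -.42 0 0 0;1 .008 0 -.42 0 0 0",
)

```text
schema error: expected 7 numbers
```

Emit:
jog_arm(
  rows="0 .004 0 0 0 0 0;0 .008 0 0 0 0 0;.6 .008 0 0 0 0 0;.6 .008 0 0 0 0 0;.6 .008 0 0 0 0 0;.6 .008 0 0 0 0 0;.6 .008 0 0 0 0 0;.6 .008 0 0 0 0 0;.6 .008 0 0 0 0 0;.6 .008 0 0 0 0 0;.6 .008 0 0 0 0 0;.6 .008 0 0 0 0 0;.6 .008 0 -.05 0 0 0;.6 .008 0 -.1 0 0 0;1 .008 0 -.2 0 0 0;1 .008 0 -.28 0 0 0;1 .008 0 -.36 0 0 0;1 .008 0 -.42 0 0 0;1 .008 0 -.42 0 0 0",
)

```text
time_s: 15.33
position: [0.5425, 0.1222, 0.2448]
tcp_rot: [[0.057, 0.998, 0.016], [0.998, -0.057, 0.0], [0.001, 0.016, -1.0]]
force: [0.5, 0.7, 1.1]
opening: 0.894
grasp_force: 0.0
```

Run:
```python
from h import *
plan(.525,-.09,.30,86.7)
```

```text
t 15.3333 pos [0.5425 0.1222 0.2448] yaw 86.74
shift [-0.4255 -0.0091 -0.1112] turn [ 0.0201 -0.0017  0.0008] rows>= 5.27401111429454
```

Emit:
jog_arm(
  rows="1 -.07 -.002 -.02 0 0 0;1 -.14 -.003 -.04 .007 0 0;1 -.21 -.005 -.06 .014 0 0;1 -.28 -.006 -.08 .02 0 0;1 -.35 -.008 -.1 .02 0 0;1 -.4255 -.009 -.111 .02 0 0;1 -.4255 -.009 -.111 .02 0 0;1 -.4255 -.009 -.111 .02 0 0;1 -.4255 -.009 -.111 .02 0 0;1 -.4255 -.009 -.111 .02 0 0",
)

```text
time_s: 16.17
position: [0.5209, -0.089, 0.2918]
tcp_rot: [[0.056, 0.998, -0.017], [0.998, -0.056, 0.002], [0.001, -0.017, -1.0]]
force: [0.2, 0.3, 0.2]
opening: 1.001
grasp_force: 0.0
```

```bash
cat >> h.py <<'E'
from scipy.optimize import least_squares
C=np.array([(-.0725,-.0555),(-.0725,.0555),(.0725,.0555),(.0725,-.0555)])
def mod(v):
    a=v[2];return C@np.array([[np.cos(a),np.sin(a)],[-np.sin(a),np.cos(a)]])+v[:2]
def fit(pts,v0,tol=.02):
    pts=[q[:2] for q in pts if np.linalg.norm(mod(v0)-q[:2],axis=1).min()<tol]
    f=lambda v:np.ravel([ (lambda m:m[np.argmin(np.linalg.norm(m-q,axis=1))]-q)(mod(v)) for q in pts])
    r=least_squares(f,v0,loss="soft_l1",f_scale=.002);print(len(pts),"fit",np.round(r.x[:2],4),np.degrees(r.x[2]),"res mm",np.round(1000*f(r.x),1))
    return r.x
E
python3 - <<'E'
from h import *
pts=[]
for i in range(3):
    s=bot.read_state();p=capture("wrist")
    q=[d["point"] for d in spot_point("thread0",p) if d["conf"]>.3];pts+=[np.array(x) for x in q]
    if i==0:
        save(p,"w3.png");print(s["position"]);print([(np.round(x,4).tolist(),np.round(wproj(p,s,x)).tolist()) for x in q])
        for l in("tray","tray_grip","bangle","ring_a","case"):print(l,[(np.round(d["point"],4).tolist(),round(d["conf"],2)) for d in spot_point(l,p)[:3]])
fit(pts,(.532,.017,-1.63))
E
```

```text
[ 0.5208558  -0.08903876  0.29181878]
[([0.5832, -0.0593, 0.0391], [374.0, 148.0]), ([0.4751, -0.0496, 0.036], [290.0, 144.0]), ([0.4801, 0.0914, 0.0386], [287.0, 36.0]), ([0.5935, 0.0816, 0.0404], [377.0, 39.0]), ([0.5116, -0.022, 0.0036], [318.0, 121.0])]
tray [([0.5301, 0.0207, 0.0022], 0.71)]
tray_grip [([0.541, 0.1212, 0.025], 0.62), ([0.4768, -0.0512, 0.0391], 0.46)]
bangle []
ring_a [([0.5493, -0.0229, 0.0075], 0.48)]
case [([0.4727, -0.0501, 0.0356], 0.25)]
12 fit [0.534  0.0159] -93.67286056322814 res mm [ 1.6 -0.7 -1.1 -3.3  3.2  0.4  0.6  3.1  3.4 -0.5  0.4 -1.1 -2.2  3.4
 -1.9 -0.6 -0.7 -0.8 -2.2  4.4 -1.4 -3.5  2.4  1.5]
```

View pics/w3.png

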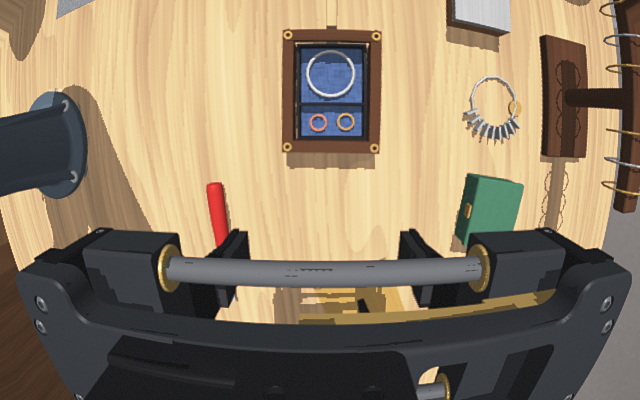

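The wrist view shows the case square, with the tray home against the back wall, the bangle at (331,74) and the rings at (318,122) and (346,121). The brass inserts are at about (288,146), (375,148), (288,35) and (376,36).

```bash
cat >> h.py <<'E'
def blobs(p,s,pix,z,r=8,show=False):
    # centroid of the yellowish insert near each pixel
    hsv=cv2.cvtColor(p["pixels"],cv2.COLOR_RGB2HSV);out=[]
    for u,v in pix:
        for _ in range(3):
            ui,vi=int(round(u)),int(round(v));v0,u0=max(vi-r,0),ui-r
            w=hsv[v0:vi+r+1,u0:ui+r+1].astype(int)
            m=((w[...,0]>16)&(w[...,0]<32)&(w[...,1]>90)&(w[...,2]>90)).astype(np.uint8)
            m=cv2.morphologyEx(m,cv2.MORPH_CLOSE,np.ones((3,3),np.uint8))
            ys,xs=np.nonzero(m)
            if len(xs)==0:break
            u,v=u0+(xs.min()+xs.max())/2,v0+(ys.min()+ys.max())/2
        print("blob",u,v,len(xs),xs.max()-xs.min() if len(xs) else 0,ys.max()-ys.min() if len(xs) else 0)
        out.append(wray(p,s,u,v,z))
    return out
E
python3 - <<'E'
from h import *
s=bot.read_state();p=capture("wrist")
b=blobs(p,s,((288,146),(375,148),(288,35),(376,36)),.04,7)
v=fit(b,(.533,.016,-1.635))
# tray top corners by eye incl. dark region inside case
R=np.array(s["tcp_rot"]);print(np.round(R,4).tolist())
print("cover hover");plan(.5705,-.330,.20,107)
E
```

```text
blob 284.0 147.0 124 14 14
blob 374.0 148.0 73 10 10
blob 288.0 35.0 61 14 14
blob 376.0 36.0 72 10 14
4 fit [0.5327 0.0151] -94.20478039471097 res mm [ 3.   0.5 -1.  -0.2 -0.4  0.4 -0.3 -0.7]
[[0.0571, 0.9982, -0.0157], [0.9984, -0.0571, 0.0009], [0.0, -0.0157, -0.9999]]
cover hover
t 16.7667 pos [ 0.5215 -0.0903  0.2925] yaw 86.72
shift [-0.473   0.1282  0.1831] turn [-0.0197 -0.0035 -0.4506] rows>= 6.273442635622164
```

Run:
```python
from h import *
s=bot.read_state();p=capture("wrist");print(s["position"],np.round(s["tcp_rot"],4).tolist())
M=[cv2.resize(p["pixels"][v-10:v+10,u-13:u+13,::-1],(390,300),interpolation=cv2.INTER_NEAREST) for u,v in((288,35),(376,36),(288,146),(375,148))]
cv2.imwrite("pics/mos.png",np.vstack([np.hstack(M[:2]),np.hstack(M[2:])]))
```

```text
[ 0.5214673  -0.09027883  0.29254973] [[0.0572, 0.9982, -0.0156], [0.9984, -0.0572, 0.0009], [-0.0, -0.0157, -0.9999]]
```

View pics/mos.png

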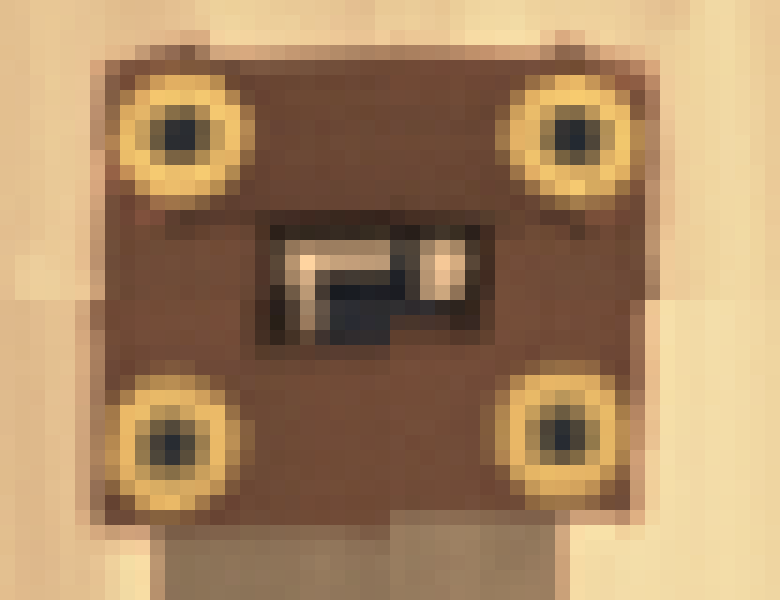

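The mosaic shows the inserts with dark centres at (286.5,33.5), (375,34.5), (286,145) and (373,146.4).

Run:
```python
from h import *
s=bot.read_state();p=capture("wrist");print(p["cx"],p["cy"])
v=fit([wray(p,s,*q,.04) for q in((286.5,33.5),(375,34.5),(286,145),(373,146.4))],(.533,.016,-1.635))
```

```text
323.53599468560253 199.31650746819963
4 fit [0.5321 0.0172] -93.8701647396179 res mm [ 0.3  0.  -0.3 -0.2 -0.  -0.   0.   0.2]
```

Emit:
jog_arm(
  rows="1 -.04 .01 0 0 0 -.05;1 -.08 .022 0 -.02 0 -.1;1 -.14 .038 0 -.02 0 -.16;1 -.2 .055 0 -.02 0 -.22;1 -.24 .065 0 -.02 0 -.28;1 -.26 .07 0 -.02 0 -.34;1 -.28 .076 0 -.02 0 -.4;1 -.28 .076 0 -.02 0 -.45;1 -.28 .076 0 -.02 0 -.45;1 -.28 .076 0 -.02 0 -.45;1 -.28 .076 0 -.02 0 -.45;1 -.28 .076 0 -.02 0 -.45",
)

```text
time_s: 17.87
position: [0.5513, -0.2319, 0.292]
tcp_rot: [[-0.292, 0.957, -0.0], [0.957, 0.292, 0.003], [0.003, 0.001, -1.0]]
force: [-0.5, 0.2, 0.3]
opening: 0.997
grasp_force: 0.0
```

Run:
```python
from h import *
s=bot.read_state();p=capture("wrist");print(s["time_s"],s["position"],np.round(s["tcp_rot"],4).tolist())
pts=[np.array(d["point"]) for d in spot_point("hole0",p) if d["conf"]>.3]
print([(np.round(x,3).tolist(),np.round(wproj(p,s,x)).tolist()) for x in pts])
print([(np.round(d["point"],3).tolist(),round(d["conf"],2)) for d in spot_point("cover",p)[:2]])
plan(.5705,-.33,.2,107)
```

```text
17.8667 [ 0.55127016 -0.23186811  0.29201891] [[-0.2917, 0.9565, -0.0002], [0.9565, 0.2917, 0.0028], [0.0028, 0.0006, -1.0]]
[([0.599, -0.242, 0.003], [353.0, 185.0]), ([0.549, -0.023, 0.005], [366.0, 27.0])]
[([0.57, -0.331, -0.001], 0.71)]
t 18.0167 pos [ 0.5514 -0.2319  0.2921] yaw 106.98
shift [-0.1993 -0.0208  0.1836] turn [ 0.0009 -0.0034 -0.0005] rows>= 3.2581996058672202
```

Run:
```python
from h import *
p=capture("side");q=capture("scene")
for u in((320,110),(382,120)):print("chest base side",np.round(ray(p,*u,0),3))
for u in((70,345),(228,380)):print("chest scene at z0,z.2",np.round(ray(q,*u,0),3),np.round(ray(q,*u,.2),3))
plan(.60,-.426,.29,107)
```

```text
chest base side [ 0.773 -0.616  0.   ]
chest base side [ 0.521 -0.633  0.   ]
chest scene at z0,z.2 [ 0.426 -0.751  0.   ] [ 0.644 -0.775  0.2  ]
chest scene at z0,z.2 [ 0.762 -0.572  0.   ] [ 0.892 -0.643  0.2  ]
t 18.1167 pos [ 0.5514 -0.2321  0.292 ] yaw 106.98
shift [-0.3994 -0.0202  0.003 ] turn [ 0.0009 -0.0033 -0.0005] rows>= 4.79505926022378
```

Emit:
jog_arm(
  rows="1 -.06 -.003 0 0 0 0;1 -.13 -.006 0 0 0 0;1 -.2 -.01 0 0 0 0;1 -.27 -.014 0 0 0 0;1 -.33 -.017 0 0 0 0;1 -.37 -.02 0 0 0 0;1 -.4 -.02 0 0 0 0;1 -.4 -.02 0 0 0 0;1 -.4 -.02 0 0 0 0;1 -.4 -.02 0 0 0 0;1 -.4 -.02 0 0 0 0;1 -.4 -.02 0 0 0 0",
)

```text
time_s: 19.12
position: [0.6002, -0.4251, 0.2918]
tcp_rot: [[-0.293, 0.956, -0.0], [0.956, 0.293, 0.003], [0.003, 0.001, -1.0]]
force: [-0.1, -0.2, -1.0]
opening: 0.998
grasp_force: 0.0
```

Run:
```python
from h import *
s=bot.read_state();p=capture("wrist");print(s["time_s"],s["position"],np.round(s["tcp_rot"],4).tolist())
pts=[np.array(d["point"]) for d in spot_point("hole0",p) if d["conf"]>.3]
px=[wproj(p,s,x) for x in pts]
print([(np.round(x,3).tolist(),np.round(q).tolist()) for x,q in zip(pts,px)])
v=fit(pts,(.5705,-.33,np.radians(-73)))
m=mod(v);M=[]
for k in m:
    u,w=np.round(wproj(p,s,[*k,.0])).astype(int);print("panel centre",u,w)
    M.append(cv2.resize(p["pixels"][w-10:w+10,u-13:u+13,::-1],(390,300),interpolation=cv2.INTER_NEAREST))
cv2.imwrite("pics/mos2.png",np.vstack([np.hstack(M[:2]),np.hstack(M[2:])]))
save(p,"w4.png")
```

```text
19.1167 [ 0.60020997 -0.42508125  0.29184494] [[-0.293, 0.9561, -0.0002], [0.9561, 0.293, 0.0031], [0.003, 0.0007, -1.0]]
[([0.648, -0.376, -0.002], [366.0, 145.0]), ([0.601, -0.243, 0.003], [362.0, 45.0]), ([0.495, -0.28, 0.001], [281.0, 49.0]), ([0.545, -0.414, 0.0], [288.0, 150.0])]
4 fit [ 0.5721 -0.3281] -69.96571914421705 res mm [ 1.6 -1.6 -1.2  1.7  0.1  1.4 -0.3 -1.4]
panel centre 282 49
panel centre 362 44
panel centre 367 146
panel centre 288 150
```

View pics/mos2.png

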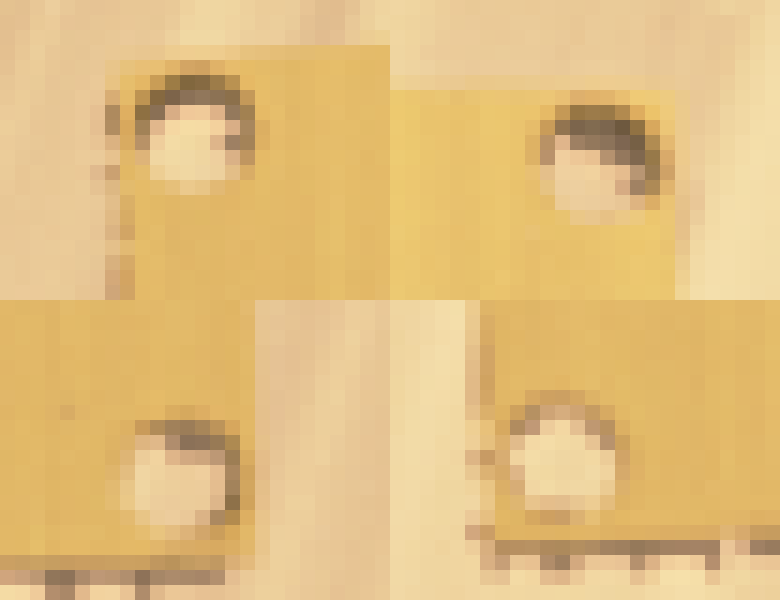

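The mosaic shows the hole rims centred at about (281.5,47.2), (362.5,44.2), (365.7,147.3) and (286.1,149.9).

Run:
```python
from h import *
s=bot.read_state();p=capture("wrist")
v=fit([wray(p,s,*q,.005) for q in((281.5,47.2),(362.5,44.2),(365.7,147.3),(286.1,149.9))],(.571,-.329,np.radians(-71)))
plan(v[0],v[1],.029,np.degrees(v[2])+180)
```

```text
4 fit [ 0.5717 -0.3287] -70.86922596699135 res mm [-0.2  0.2  0.1  0.1  0.2  0.1 -0.1 -0.4]
t 19.2667 pos [ 0.6002 -0.4257  0.2918] yaw 107.01
shift [0.2009 0.0018 0.5262] turn [ 0.001  -0.0032 -0.0471] rows>= 6.753553291238062
```

Emit:
jog_arm(
  rows="1 .06 0 .04 0 0 -.015;1 .12 .001 .1 0 0 -.03;1 .17 .002 .16 0 -.003 -.047;1 .201 .002 .22 0 -.003 -.047;1 .201 .002 .29 0 -.003 -.047;1 .201 .002 .36 0 -.003 -.047;1 .201 .002 .42 0 -.003 -.047;1 .201 .002 .47 0 -.003 -.047;1 .201 .002 .51 0 -.003 -.047;1 .201 .002 .524 0 -.003 -.047;1 .201 .002 .524 0 -.003 -.047;1 .201 .002 .524 0 -.003 -.047;1 .201 .002 .524 0 -.003 -.047",
)

```text
time_s: 20.35
position: [0.5724, -0.3297, 0.0306]
tcp_rot: [[-0.327, 0.945, 0.002], [0.945, 0.327, -0.001], [-0.001, 0.002, -1.0]]
force: [-0.1, -1.0, -0.1]
opening: 1.001
grasp_force: 0.0
```

Run:
```python
from h import *
plan(.5717,-.3287,.03,109.13)
```

```text
t 20.35 pos [ 0.5724 -0.3297  0.0306] yaw 109.09
shift [ 0.0024 -0.0006  0.0012] turn [ 0.002   0.0016 -0.0009] rows>= 0.032390492613267804
```

Close, settling on the exact pose.

Emit:
jog_arm(
  rows="0 .002 0 .001 0 0 0;0 .002 0 .001 0 0 0;0 .002 0 .001 0 0 0;0 .002 0 .001 0 0 0;0 .002 0 .001 0 0 0;0 .002 0 .001 0 0 0;0 .002 0 .001 0 0 0;0 .002 0 .001 0 0 0;0 .002 0 .001 0 0 0;0 .002 0 .001 0 0 0;0 .002 0 .001 0 0 0;0 .002 0 .001 0 0 0;0 .002 0 .001 0 0 0;0 .002 0 .001 0 0 0;0 .002 0 .001 0 0 0;0 .002 0 .001 0 0 0;0 .002 0 .001 0 0 0;0 .002 0 .001 0 0 0",
)

```text
time_s: 21.85
position: [0.5714, -0.3284, 0.0292]
tcp_rot: [[-0.327, 0.945, 0.0], [0.945, 0.327, 0.001], [0.0, 0.001, -1.0]]
force: [-0.4, -0.3, 0.7]
opening: 0.135
grasp_force: 30.0
```

Run:
```python
from h import *
s=bot.read_state();print(s["opening"],s["grasp_force"],s["force"],np.round(s["tcp_rot"],4).tolist());plan(.5717,-.3287,.03,109.13)
```

```text
0.13461128336583966 29.99997077509761 [-0.42229067 -0.33827441  0.72559596] [[-0.3269, 0.945, 0.0005], [0.945, 0.3269, 0.0005], [0.0004, 0.0006, -1.0]]
t 21.85 pos [ 0.5714 -0.3284  0.0292] yaw 109.08
shift [-0.0008  0.0004 -0.0017] turn [ 0.0008 -0.0004 -0.001 ] rows>= 0.022822770534232636
```

Emit:
jog_arm(
  rows="0 0 0 -.01 0 0 0;0 0 0 -.03 0 0 0;0 0 0 -.06 0 0 0;0 0 0 -.1 0 0 0;0 0 0 -.14 0 0 0;0 0 0 -.18 0 0 0;0 0 0 -.21 0 0 0;0 0 0 -.23 0 0 0;0 0 0 -.24 0 0 0;0 0 0 -.24 0 0 0;0 0 0 -.24 0 0 0;0 0 0 -.24 0 0 0",
)

```text
time_s: 22.85
position: [0.5706, -0.3279, 0.1479]
tcp_rot: [[-0.327, 0.945, -0.001], [0.945, 0.327, 0.002], [0.003, -0.001, -1.0]]
force: [-0.8, 0.6, -4.5]
opening: 0.14
grasp_force: 30.0
```

Run:
```python
from h import *
s=bot.read_state();print(s["opening"],s["grasp_force"],s["force"]);plan(.5321,.0172,.149,86.13)
```

```text
0.1401890039135576 29.999930877238512 [-0.8259194   0.5713472  -4.46075052]
t 22.85 pos [ 0.5706 -0.3279  0.1479] yaw 109.08
shift [ 6.774e-01  1.528e-01 -5.000e-04] turn [-0.0015 -0.0031  0.5099] rows>= 8.326970736811667
```

Emit:
jog_arm(
  rows="0 .015 .003 0 0 0 .01;0 .045 .01 0 0 0 .03;0 .09 .02 0 0 0 .065;0 .14 .032 0 0 0 .105;0 .19 .043 0 0 0 .143;0 .24 .054 0 0 0 .18;0 .29 .065 0 0 0 .218;0 .34 .077 0 0 0 .256;0 .39 .088 0 0 0 .293;0 .44 .099 0 0 0 .331;0 .49 .11 0 0 0 .369;0 .54 .122 0 0 0 .406;0 .585 .132 0 0 0 .44;0 .625 .141 0 0 0 .47;0 .655 .148 0 0 0 .493;0 .672 .152 0 0 0 .506;0 .677 .153 0 0 0 .51;0 .677 .153 0 0 0 .51;0 .677 .153 0 0 0 .51;0 .677 .153 0 0 0 .51",
)

```text
time_s: 24.52
position: [0.5332, 0.0158, 0.1492]
tcp_rot: [[0.068, 0.998, 0.001], [0.998, -0.068, 0.0], [0.0, 0.001, -1.0]]
force: [0.4, -0.0, -3.1]
opening: 0.132
grasp_force: 30.0
```

Run:
```python
from h import *
s=bot.read_state();print(s["opening"],s["grasp_force"],s["force"],s["moment"],np.round(s["tcp_rot"],4).tolist());plan(.5321,.0172,.0842,86.13)
```

```text
0.13206038365553696 29.999787770211697 [ 0.43998424 -0.02242629 -3.14159705] [0.0115039  0.00056269 0.00466044] [[0.068, 0.9977, 0.0006], [0.9977, -0.068, 0.0003], [0.0003, 0.0006, -1.0]]
t 24.5167 pos [0.5332 0.0158 0.1492] yaw 86.1
shift [ 0.0026 -0.0024  0.13  ] turn [ 0.0008 -0.0004 -0.0007] rows>= 1.559796495688164
```

Emit:
jog_arm(
  rows="0 .003 -.002 .015 0 0 0;0 .003 -.002 .035 0 0 0;0 .003 -.002 .055 0 0 0;0 .003 -.002 .075 0 0 0;0 .003 -.002 .095 0 0 0;0 .003 -.002 .112 0 0 0;0 .003 -.002 .124 0 0 0;0 .003 -.002 .13 0 0 0;0 .003 -.002 .13 0 0 0;0 .003 -.002 .13 0 0 0;0 .003 -.002 .13 0 0 0;0 .003 -.002 .13 0 0 0",
)

```text
time_s: 25.52
position: [0.5326, 0.018, 0.0849]
tcp_rot: [[0.067, 0.998, 0.002], [0.998, -0.067, 0.0], [0.0, 0.002, -1.0]]
force: [0.1, -0.5, -3.0]
opening: 0.133
grasp_force: 30.0
```

Run:
```python
from h import *
for i in range(2):
    plan(.5321,.0172,.0842,86.13);s=bot.read_state();p=capture("wrist");print(np.round(s["tcp_rot"],4).tolist(),s["force"],s["grasp_force"])
    for l in("hole0","thread0","cover"):print(l,[(np.round(d["point"],4).tolist(),round(d["conf"],2),np.round(wproj(p,s,d["point"])).tolist()) for d in spot_point(l,p)[:4]])
save(p,"w5.png")
for c in("scene","side"):
    p=capture(c);save(p,c+"5.png")
    for l in("hole0","cover","tray_grip"):print(c,l,[(np.round(d["point"],4).tolist(),round(d["conf"],2)) for d in spot_point(l,p)[:5]])
    if c=="side":
        w=mod((.5321,.0172,np.radians(-93.87)));a=p["pixels"][:,:,::-1].copy()[150:260,225:372];a=cv2.resize(a,None,fx=5,fy=5,interpolation=cv2.INTER_CUBIC);cv2.imwrite("pics/s5.png",a)
        for k in w:print("pred hole px",np.round((np.array(proj(p,[*k,.06]))-(225,150)+.5)*5))
```

```text
t 25.5167 pos [0.5326 0.018  0.0849] yaw 86.13
shift [-0.0016 -0.0008  0.0013] turn [ 0.0023 -0.0006  0.    ] rows>= 0.026742166209042854
[[0.0675, 0.9977, 0.0018], [0.9977, -0.0675, 0.0003], [0.0004, 0.0018, -1.0]] [ 0.07314475 -0.49035318 -3.01884257] 29.999743960797787
hole0 [([0.5893, 0.0833, 0.0586], 0.74, [418.0, 126.0]), ([0.481, 0.0937, 0.0546], 0.69, [223.0, 121.0])]
thread0 [([0.5945, 0.0831, 0.0414], 0.83, [418.0, 125.0]), ([0.4793, 0.0923, 0.0373], 0.74, [229.0, 123.0])]
cover [([0.5293, 0.0177, 0.053], 0.78, [318.0, 241.0])]
t 25.7167 pos [0.5323 0.018  0.0847] yaw 86.13
shift [-0.0017 -0.0003  0.001 ] turn [ 0.0016 -0.0006  0.    ] rows>= 0.023496217574073545
[[0.0675, 0.9977, 0.0013], [0.9977, -0.0675, 0.0004], [0.0005, 0.0012, -1.0]] [-0.36626828 -0.33747033 -4.14108186] 29.999811979942024
hole0 [([0.4809, 0.0945, 0.0562], 0.89, [222.0, 119.0]), ([0.5926, 0.0899, 0.0574], 0.72, [423.0, 114.0])]
thread0 [([0.5944, 0.0836, 0.041], 0.84, [418.0, 124.0])]
cover [([0.5297, 0.0149, 0.0562], 0.89, [319.0, 248.0])]
scene hole0 [([0.4827, 0.0894, 0.0568], 0.85), ([0.4757, -0.0519, 0.051], 0.82), ([0.5905, 0.0863, 0.051], 0.79), ([0.5803, -0.056, 0.0542], 0.66)]
scene cover [([0.5336, 0.0178, 0.0537], 0.73), ([0.5774, -0.0559, 0.0551], 0.28)]
scene tray_grip [([0.1194, -0.3073, 0.0275], 0.73), ([0.5348, 0.0169, 0.0584], 0.72), ([0.4728, -0.0529, 0.0385], 0.62)]
side hole0 [([0.591, 0.0827, 0.0583], 0.72), ([0.4661, -0.051, 0.0542], 0.68), ([0.5835, -0.0547, 0.0515], 0.57)]
side cover [([0.5323, 0.0173, 0.0542], 0.88)]
side tray_grip [([0.5386, 0.1265, 0.0269], 0.58)]
pred hole px [413. 319.]
pred hole px [221. 254.]
pred hole px [370. 122.]
pred hole px [550. 176.]
```

View pics/s5.png

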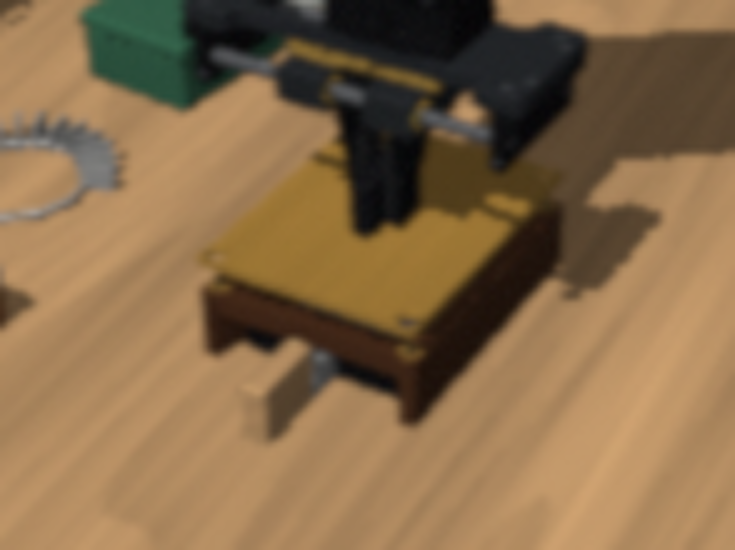

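View pics/w5.png

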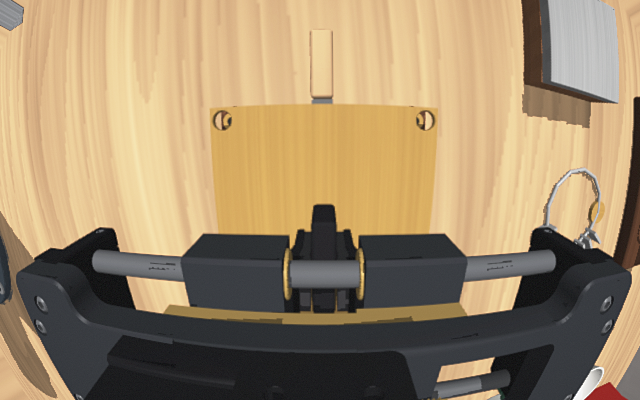

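The side crop shows the plate level above the case with the tray grip outside the mouth. In the wrist view the front holes are at (222,120) and (426,120), and the dark threads show through at about (227,121) and (420,122).

Run:
```python
from h import *
s=bot.read_state();p=capture("wrist");g=cv2.cvtColor(p["pixels"],cv2.COLOR_RGB2GRAY)
plan(.5321,.0172,.0842,86.13)
for (x,y) in((-.0725,-.0555),(-.0725,.0555)):
    a=np.radians(-93.87);c=np.array([.5321+x*np.cos(a)-y*np.sin(a),.0172+x*np.sin(a)+y*np.cos(a)])
    print("pred hole top/thread px",np.round(wproj(p,s,[*c,.0605]),1),np.round(wproj(p,s,[*c,.04]),1))
for u0 in(208,412):print(g[108:133,u0:u0+28])
```

```text
t 26.3667 pos [0.5321 0.018  0.0843] yaw 86.13
shift [-0.0016  0.0001  0.0003] turn [ 0.0006 -0.0007 -0.0001] rows>= 0.01966524824050642
pred hole top/thread px [221.2 121.5] [231.9 120.6]
pred hole top/thread px [425.7 121.5] [415.  120.6]
[[205 196 186 181 183 182 183 178 178 174 176 178 175 174 175 176 175 171
  173 175 176 176 177 175 175 176 177 175]
 [206 192 176 173 175 176 178 177 175 173 176 177 177 174 174 171 168 171
  174 176 178 177 177 175 175 176 177 175]
 [206 196 174 174 175 177 180 178 175 161 150 142 125 109 108 120 129 154
  167 174 179 178 177 176 175 175 177 175]
 [205 196 174 174 174 178 180 181 165 131 109  92  82  81  83  89  92 104
  126 154 174 180 177 176 176 175 177 176]
 [205 201 174 174 176 179 183 166 129  91  78 106 142 130  92  83  82  77
   89 104 142 172 179 175 176 176 177 175]
 [206 199 173 174 177 181 172 124  80  70 120 168 192 150  96  85  83  81
   95 101 125 146 170 175 176 177 177 176]
 [206 197 173 175 179 172 129  82  65 116 177 200 203 148  87  77  83 104
  146 176 174 150 148 173 177 177 177 175]
 [205 196 177 177 174 145  98  59  86 17
[... 4292 characters left out ...]
174 172 172 175 178 175 158 118 103  89  58  37  50 137 205 222 215 186
  130 113 136 170 177 177 176 187 195 193]
 [175 172 171 172 175 177 176 151 108  71  47  36  54 151 205 213 189 132
  121 150 175 179 178 175 174 189 195 192]
 [175 173 171 174 177 176 179 173 143 122 101  71  72 139 172 156 115 107
  152 179 182 179 178 174 176 191 195 193]
 [173 171 172 172 176 177 177 177 175 178 163 134 124 136 149 152 160 175
  178 180 181 179 177 175 177 191 196 192]
 [175 172 172 173 176 175 175 173 172 175 179 184 185 182 179 177 178 182
  178 180 180 181 177 176 176 193 197 194]
 [174 173 171 173 176 177 176 174 173 171 175 179 180 181 179 178 178 178
  178 180 180 179 177 174 176 192 198 193]]
```

The front threads show where predicted, to about 0.3 mm. The cover sits about 0.8 mm too far along +y, so I'll trim that and let it settle.

Emit:
jog_arm(
  rows="0 -.0016 0 0 0 0 0;0 -.0016 0 0 0 0 0;0 -.0016 0 0 0 0 0;0 -.0016 0 0 0 0 0;0 -.0016 0 0 0 0 0;0 -.0016 0 0 0 0 0;0 -.0016 0 0 0 0 0;0 -.0016 0 0 0 0 0;0 -.0016 0 0 0 0 0;0 -.0016 0 0 0 0 0;0 -.0016 0 0 0 0 0;0 -.0016 0 0 0 0 0",
)

```text
time_s: 27.37
position: [0.5321, 0.0172, 0.0843]
tcp_rot: [[0.067, 0.998, 0.001], [0.998, -0.067, 0.001], [0.001, 0.001, -1.0]]
force: [0.0, -0.6, -3.3]
opening: 0.131
grasp_force: 30.0
```

Run:
```python
from h import *
plan(.5321,.0172,.0842,86.13);s=bot.read_state();print(s["grasp_force"],s["force"],np.abs(s["qvel"]).max())
print(bot.hand_in())
```

```text
t 27.3667 pos [0.5321 0.0172 0.0843] yaw 86.13
shift [-0.0001  0.0001  0.0003] turn [ 0.0006 -0.0007  0.    ] rows>= 0.005957494409783515
29.999960996210575 [ 0.04471471 -0.61801723 -3.29088126] 0.0549491291693863
the job is handed in; nothing more can be done
None
```

The job is handed in at 27.4 s, verdict not shown: by my measurements the tray is home and released with the jewellery in it, and the cover is held level about 15 mm above the case, its holes within about 1 mm of the threads.

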